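# Clamp a vial with the ratchet lever

## Robot

A 7-joint arm with a two-finger parallel gripper is mounted at the origin on a cart in front of the work surface, level with it; the furniture and walls round the work are solid. World frame = base frame: x ahead of the robot, y to its left, z up, the work surface at z = 0. Lengths are in mm, angles in rad, forces in N, time in s.
With the tool pointing down it reaches from about 400 to 850 mm from the base axis. Payload 10.4 kg.
Tool frame: the origin (TCP) lies midway between the tips of the shut fingers; the grasp point (between the pads) lies 19 mm behind it; z points along the fingers, y is the line along which they close (so a half turn about z gives the same grasp; the last joint's range is limited). The gripper opens to 85 mm and grips with 20 to 120 N. Pads are 22 mm wide; open, the fingers measure 114 mm over their backs; the gripper's body (76 mm by 85 mm) begins 54 mm behind the grasp point. The pads swing forward as they close: fully open they stand 13 mm farther back than shut.
Start: joints at [1.237, 0.332, -0.065, 1.46, 0.022, 1.35, -0.088], TCP at [191.159, -595.071, 231.338] pointing down, gripper open.
Joint ranges: [-2.6, 2.6], [-0.5, 2.12], [-1.47, 1.34], [0.16, 2.42], [-1.27, 4.41], [0.06, 2.06], [-2.6, 2.6]. Speed limits (rad/s): [2.22, 2.22, 2.79, 2.79, 3.14, 3.14, 3.14].

## Interface

Orientations are given as a unit quaternion [w, x, y, z].
In Python, from rig import r gives the robot as it stands.
- The arm moves only by the shell command python3 -m inch 'ROWS' [FORCE]. ROWS is a JSON object of lists of equal length, an entry for each row: "hand": the opening, from -1 (shut) to 1 (fully open); "dp": the shift along the tool's x, y, z in cm, a list of three; "turn": the turn, a rotation vector about the tool's x, y, z in rad, a list of three. A call has 1 to 20 rows; each row is the pose to reach, as a shift and turn from the pose commanded when the call began, along the tool's axes at that moment; what a row does not reach only later rows make up. A row lasts 1/8 s, in which the tool goes at most 62.5 mm and 10.7 degrees, less where a joint would pass 70% of its speed; a pose out of reach is approached as far as the arm can. A call with a gripper value outside its range is refused whole. The fingers move at their own pace and stop on an object; FORCE is the grip in N (left out, the last holds). Time passes only in rows, so rows that repeat a pose let the fingers close. It gives the time, the measured TCP pose, the force, the opening and the grip force at its end, in the units of the state.
- r.state(): the state, without advancing time (a new reading comes with each control period).
- r.camera(name): name is "side" or "top"; returns (picture, depth): 480x640x3 uint8, red, green, blue; 480x640 float32, mm along the optical axis (not along the pixel's ray), 0 where there is no reading.
- r.camera_model(name): a dict with "fov_y" (degrees; the focal length in pixels is half the picture's height over the tangent of half this angle, whatever the lens; pixels are square), "cx", "cy" (the principal point, pixels), "position" and "attitude" of the camera in the world. Camera axes: x right, y up, looking along -z (the intrinsics and any distortion apply to the point x, -y, -z); pixel columns grow to the right and rows downward; lengths in mm; the calibration is good to about 2 mm. A picture is of the moment at which its call begins. camera_model takes no time and is no camera call.
- r.close_job(): hands the job in; it is judged then, once.
The state is a dict: "t": time; "qpos": joint angles; "qd": joint speeds; "joint_torque": joint torques, N m; "tool_pos": TCP position; "tool_rot": TCP orientation; "contact_force": force on the tool from outside, world axes, zero at the start; "torque": the same for the moment, N m; "width": opening from 0.0 (shut) to 1.0 (fully open); "grip_force": force on a finger pad.
Only numpy, scipy, OpenCV 4.12 (cv2) and the standard library are available. Lean on these libraries where they do the work, as an engineer would, in place of code of your own. Each camera call takes 0.05 s, during which the arm holds its last target. There are 200 camera calls.

## Task

Stand the small amber vial upright in the ratchet clamp, between its flat jaw and the V-shaped block, and let go of it. Then work the clamp's lever to and fro between its two stops, leftward strokes tighten, until the jaw holds the vial firmly in the V: stop as soon as you feel the lever stiffen, because too hard a stroke crushes the glass. Leave the jar and the tape roll where they are.

Things in the scene. Friction and masses are not known exactly. Their poses are not given: they have to be found in the camera images.
- clamp: Low dark-steel clamp fixed to the bench, plate 200 x 96 x 8 mm. Origin: on the vertical spindle axis at bench level; x points from the spindle to the jaws (away from the robot), y left, z up. Lever bar 12 mm wide, z 28 to 38 mm, points to -x at angle 0 and swings 0.4 rad either way between two upright steel stop pins (10 mm thick, 60 mm from the axis, top 38 mm).
- spindle_top (a point): Centre of the hex nut's top on the spindle, 48 mm above the bench, over a round lever head 70 mm across, 40 mm high. Ratchet: handle toward the clamp's +y (clockwise from above) turns the spindle after up to 0.31 rad of free play and closes the jaw 8 mm per rad; back toward -y it only clicks, jaw stays. 2 to 6 strokes of 0.8 rad needed.
- handle (a point): On the axis of the upright round black handle post at the lever's end, 90 mm from the spindle axis, 66 mm above the bench. Post 16 mm thick, its top 80 mm above the bench; pinch it from above at any yaw or push it. Push needed: about 5 N while the jaw runs free, then 1.8 N more per 20 N on the vial. Stop at about 9 N; 13 N is too hard.
- pocket (a point): Point on the base plate (8 mm above the bench) where the axis of a vial home in the V stands, 85 mm from the spindle along the clamp's x; axes as the clamp's. The vial may be set up to 7 mm short of it toward the spindle; the flat moving jaw (36 mm wide, top 32 mm above the bench, at first 9 to 16 mm clear of a seated vial, springy) pushes it home.
- v_block: Fixed aluminium block with a vertical 90 degree V facing the moving jaw, 46 mm wide, top 32 mm above the bench. Origin and axes as the clamp's, 8 mm higher.
- vial: Amber glass vial with black cap, 28 mm diameter, 64 mm high, standing. Origin: centre of its underside. Grip its brown body, which ends at 52 mm; to set it in the clamp grip it with the fingertips at least 27 mm above its underside (above the jaws), the fingers on the sides that face along the clamp's y. It may stand to the right of the clamp, among the bystanders.
- jar: Bystander: white jar with blue cap, 62 mm diameter, 90 mm high. Origin: centre of its underside.
- tape_roll: Bystander: roll of tape lying flat, 72 mm diameter, 19 mm high. Origin: centre of its underside.
Mind the look-alikes: they are no part of the job. Of the things that look like the vial, the larger one is meant.

How it is judged (in metres and radians):
On the way, in this order (a step that is already met when the one before it is completed fails the run):
1. the vial stands upright on the clamp's plate between jaw and V block, let go (x of vial in the frame of pocket between -0.02 and 0.004 m and y of vial in the frame of pocket between -0.012 and 0.012 m and z of vial in the frame of pocket between -0.004 and 0.004 m and angle between vial's own z axis and vertical below 0.12 rad and contact force between the fingers and vial below 0.1 N), for 0.3 s.
2. the jaw presses the vial into the V with more than 18 N (contact force between vial and v_block above 18 N), for 0.3 s.
At the end, for the whole second after the job is handed in: The vial stands upright (within 0.08 rad) on the plate, home in the V (within 4 mm), at rest, pressed into the V block with more than 18 N (contact force between vial and v_block above 18 N and horizontal distance between vial and pocket below 0.004 m and z of vial in the frame of pocket below 0.004 m and angle between vial's own z axis and vertical below 0.08 rad and linear speed of vial below 0.02 m/s); the robot touches nothing.
It fails at once if the vial is squeezed into the V block with more than 110 N (crushed) (contact force between vial and v_block above 110 N).
It fails at once if the jar is shifted by more than 20 mm (distance of jar from where it was at the start of the episode above 0.02 m).
It fails at once if the tape roll is shifted by more than 20 mm (distance of tape_roll from where it was at the start of the episode above 0.02 m).
It also fails if it takes over 72 s, if anything falls off the work surface, if the arm or the gripper's body presses on something with over 40 N, if the wrist force passes 120 N, or if a joint passes its speed limit or range.

## Working session

There is one attempt and no reset: what is moved stays moved. The work goes in short steps, Python scripts to look and compute and a shell command to move; the robot and the scene stay as the last step left them, time stands still between calls to the robot, and variables do not carry over. Pictures are saved under pics/ and viewed, at most 10 in all, crops included, and the job is handed in when it is done.

```bash
mkdir -p pics; ls; python3 - <<'E'
from rig import r
import cv2
for n in("top","side"):
    p,d=r.camera(n); cv2.imwrite(f"pics/{n}0.png",p[:,:,::-1]); print(n,r.camera_model(n),(d>0).mean())
print(r.state())
E
```

```text
pics
top {'fov_y': 47.856664349461255, 'cx': 318.83150159962133, 'cy': 244.4935711280397, 'position': array([366.05435048, -56.73841366, 965.79550553]), 'attitude': array([ 0.74763263,  0.0810727 , -0.07379871, -0.65500109])} 0.9960286458333333
side {'fov_y': 54.172858472617015, 'cx': 317.7652393845041, 'cy': 241.74589012275362, 'position': array([ 339.78993776, -753.62602794,  474.57901714]), 'attitude': array([ 0.85157113,  0.50461622, -0.07258212, -0.12215121])} 0.9961165364583333
{'t': 0.1, 'qpos': array([ 1.23739414,  0.33278628, -0.06472603,  1.46085881,  0.02160162,
        1.34993006, -0.08849621]), 'qd': array([-0.00058759, -0.00105046,  0.00195168, -0.00362466, -0.00034183,
        0.00036275,  0.00018706]), 'joint_torque': array([ 1.92302643e-03, -6.26743627e+01,  4.95293539e-02, -3.92430568e+01,
        1.64188666e-02,  7.02051053e-03, -6.20901824e-05]), 'tool_pos': array([ 191.04332215, -594.72138628,  230.60884901]), 'tool_rot': array([-6.30992464e-04,  9.87945611e-01,  1.54800053e-01, -1.25778491e-04]), 'contact_force': array([-0.85042833,  1.32564674, -0.49765409]), 'torque': array([-0.02169767,  0.03478178,  0.00535566]), 'grip_force': 0.0, 'width': 0.9980898337640295}
```

View pics/top0.png

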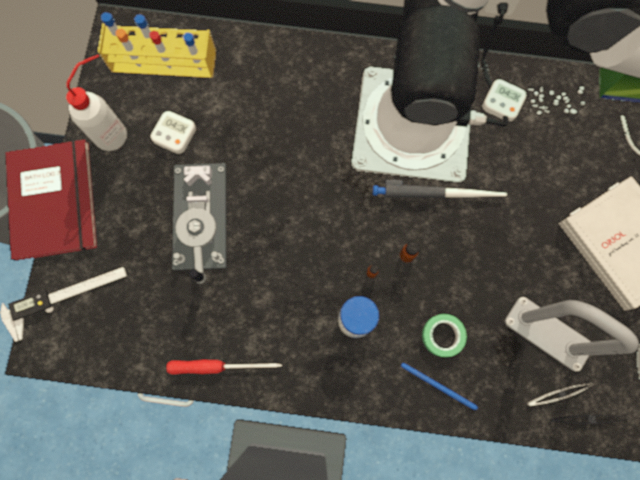

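View pics/side0.png

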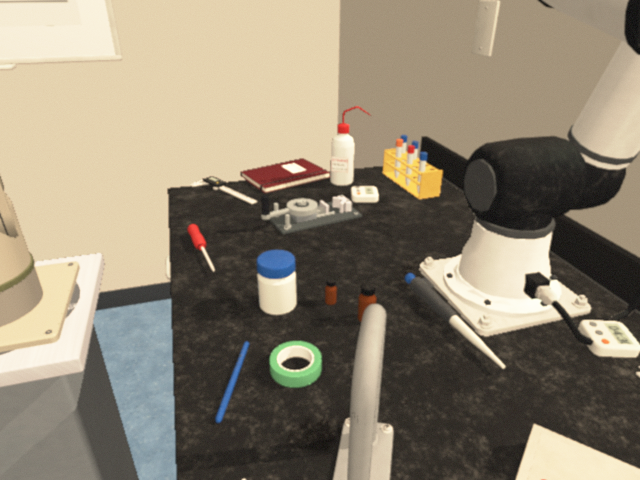

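The top view shows the clamp at (197,220), handle post at (199,278) and jaws at (199,178). There are two amber vials: a larger one at (408,253) and a smaller one at (372,271). The jar is at (358,316) and the tape at (444,335). The side view shows the larger vial at (367,303) and the smaller at (331,292). The larger is the one meant, and I'll confirm it with a size measurement and a crop.

```bash
cat > h.py <<'E'
import numpy as np, cv2
from scipy.spatial.transform import Rotation as R
from rig import r
def cam(n):
    m=r.camera_model(n); f=240/np.tan(np.radians(m['fov_y']/2)); q=m['attitude']
    return f,m['cx'],m['cy'],np.array(m['position']),R.from_quat([q[1],q[2],q[3],q[0]])
def ray(n,u,v):
    f,cx,cy,p,A=cam(n); return p,A.apply([(u-cx)/f,-(v-cy)/f,-1])
def plane(n,u,v,z):
    p,d=ray(n,u,v); return p+d*(z-p[2])/d[2]
def depth(n,u,v,D):
    p,d=ray(n,u,v); return p+d*D
def cloud(n,D):
    f,cx,cy,p,A=cam(n); v,u=np.mgrid[:480,:640]
    return p+A.apply(np.stack([(u-cx)/f,-(v-cy)/f,-np.ones(u.shape)],-1).reshape(-1,3)*D.reshape(-1,1)).reshape(480,640,3)
E
python3 - <<'E'
from h import *
np.set_printoptions(precision=1,suppress=True)
I=cv2.imread('pics/top0.png')
p,D=r.camera("top"); C=cloud("top",D)
print("bench z",np.median(C[200:400:9,260:340:9,2]), "jar",C[316,358])
for nm,(u0,u1,v0,v1,lo,hi) in dict(big=(395,425,238,268,8,75),small=(362,384,258,284,8,75),spin=(170,226,160,290,44,56),post=(185,212,264,292,60,95),plate=(160,240,150,280,5,12),jaws=(175,222,160,205,26,38),jar=(330,385,290,345,80,98),tape=(415,475,305,365,12,26)).items():
    S=C[v0:v1,u0:u1]; m=(S[...,2]>lo)&(S[...,2]<hi); P=S[m]
    v,u=np.nonzero(m)
    rect=cv2.minAreaRect(P[:,:2].astype(np.float32))
    print(nm,len(P),"c",P.mean(0),"zmax",np.percentile(P[:,2],95),"rect",[np.round(x,1) for x in rect],"px",u.mean()+u0,v.mean()+v0)
big=cv2.resize(I[150:300,160:440],None,fx=2.8,fy=2.8,interpolation=cv2.INTER_CUBIC); cv2.imwrite("pics/crop1.png",big)
E
```

```text
bench z 0.26358487180459633 jar [ 451.5 -112.7   91. ]
big 283 c [ 577.9 -190.1   49.2] zmax 65.25146935270166 rect [array([ 580.4, -192.1]), array([26.6, 25. ]), np.float64(80.2)] px 409.02120141342755 251.339222614841
small 120 c [ 538.2 -131.5   35.2] zmax 46.11816493608478 rect [array([ 539.3, -132. ]), array([16.6, 17.5]), np.float64(7.9)] px 372.025 270.75
spin 125 c [559.3 183.   48.3] zmax 52.22489770322536 rect [array([531.4, 179. ]), array([108.1,  23. ]), np.float64(12.7)] px 194.912 234.376
post 93 c [486.4 163.7  76.7] zmax 82.27134489699378 rect [array([486.9, 165. ]), array([14.2, 14.6]), np.float64(72.4)] px 194.61290322580646 273.8817204301075
plate 3122 c [605.1 190.1   8.1] zmax 10.983389889072225 rect [array([608.1, 189.8]), array([244.4, 133.2]), np.float64(4.1)] px 200.37892376681614 215.28635490070468
jaws 389 c [666.8 203.4  31.4] zmax 34.53539473503392 rect [array([658.1, 201.8]), array([65.7, 46.2]), np.float64(11.4)] px 196.54755784061697 178.0771208226221
jar 1134 c [ 452.7 -113.8   90. ] zmax 92.51078807330525 rect [array([ 452.9, -113.6]), array([59.5, 59.8]), np.float64(6.6)] px 358.6904761904762 315.43386243386243
tape 844 c [ 445.6 -269.    19. ] zmax 21.91930471863732 rect [array([ 445.7, -269.2]), array([71.8, 71.3]), np.float64(81.5)] px 444.1528436018957 335.11255924170615
```

View pics/crop1.png

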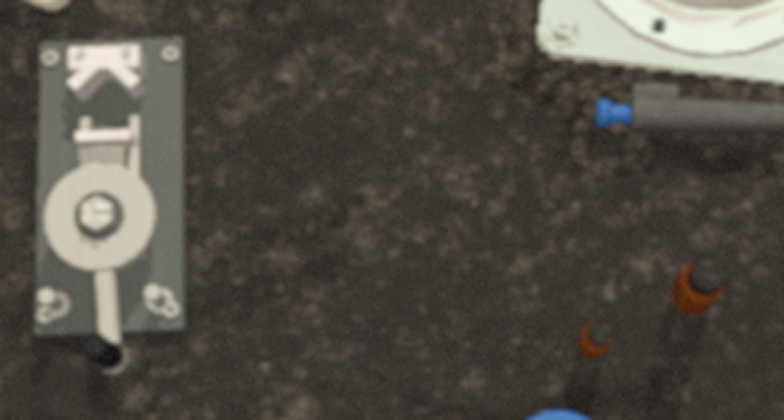

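The crop shows the larger amber vial at crop (697,288), the smaller at (594,341), the spindle nut at (98,213), the V mouth at (104,75) and the plate corners at (40,42), (183,37), (184,330) and (35,333). The large one measures about 27 mm across and 65 mm tall, so it is the right vial; the small one is 17 mm by 46 mm.

```bash
python3 - <<'E'
from h import *
np.set_printoptions(precision=1,suppress=True)
T=lambda u,v,z:plane("top",160+u/2.8,150+v/2.8,z)
c=[T(u,v,8) for u,v in((40,42),(183,37),(184,330),(35,333))]
print("corners",np.array(c)); 
ax=(c[0]+c[1]-c[2]-c[3])[:2]; ay=(c[0]+c[3]-c[1]-c[2])[:2]
print("len",np.linalg.norm(ax)/2,np.linalg.norm(ay)/2,"yaw",np.arctan2(ax[1],ax[0]),np.arctan2(-ay[0],ay[1]))
print("nut",T(98,213,48),"head",T(100,216,40))
p,D=r.camera("top"); C=cloud("top",D)
def fit(P): 
    (x,y),rad=cv2.minEnclosingCircle(P[:,:2].astype(np.float32)); return np.array([x,y,rad])
def reg(u0,u1,v0,v1,lo,hi):
    S=C[v0:v1,u0:u1].reshape(-1,3); return S[(S[:,2]>lo)&(S[:,2]<hi)]
print("cap top",fit(reg(395,425,238,268,58,75)),reg(395,425,238,268,60,75).mean(0))
print("post top",fit(reg(185,212,264,292,70,95)))
print("head",fit(reg(170,226,200,255,36.5,44)), reg(170,226,200,255,36.5,44).mean(0))
print("nut",reg(185,206,215,238,45.5,56).mean(0))
P=reg(175,222,155,186,26,38); print("vblock",cv2.minAreaRect(P[:,:2].astype(np.float32)))
# side view vial
I,D=r.camera("side"); C=cloud("side",D)
P=reg(350,385,280,330,20,75); P=P[(abs(P[:,0]-580)<30)&(abs(P[:,1]+192)<30)]; print("side vial",P.min(0),P.max(0),P.mean(0))
P=reg(255,275,185,225,50,95); print("side post",P.min(0),P.max(0),P.mean(0))
E
```

```text
corners [[694.1 255.8   8. ]
 [710.3 161.7   8. ]
 [513.9 127.5   8. ]
 [499.4 221.7   8. ]]
len 198.549805916315 95.4603423386082 yaw 0.1728173713198059 0.16140836587734544
nut [573.9 185.5  48. ] head [573.9 186.   40. ]
cap top [ 582.1 -192.2   11.5] [ 581.5 -192.4   64. ]
post top [487.2 165.3   7.8]
head [559.7 184.3  49.2] [571.2 186.5  39.7]
nut [574.1 187.5  48.4]
vblock ((675.6085205078125, 205.31777954101562), (29.839128494262695, 45.975101470947266), 10.209953308105469)
side vial [ 570.6 -208.1   20.5] [ 597.  -182.    66.9] [ 580.8 -199.    50.1]
side post [482.  154.   50.2] [497.7 174.9  82.5] [489.3 160.4  67.4]
```

```bash
cat >> h.py <<'E'
def go(x,y,z,yaw):
    s=r.state(); q=s['tool_rot']; A=R.from_quat([q[1],q[2],q[3],q[0]])
    d=np.array([x,y,z])-s['tool_pos']
    G=R.from_matrix(np.array([[np.cos(yaw),np.sin(yaw),0],[np.sin(yaw),-np.cos(yaw),0],[0,0,-1]]))
    print('t',s['t'],'dp cm',np.round(A.inv().apply(d)/10,2),'turn',np.round((A.inv()*G).as_rotvec(),3),'pos',np.round(s['tool_pos'],1),'F',np.round(s['contact_force'],1))
E
python3 - <<'E'
from h import *
p,D=r.camera("top"); C=cloud("top",D)
S=C[290:375,500:635]; m=S[...,2]>30; print(S[m].min(0),S[m].max(0))
go(582,-192.3,231,.175); go(582,-192.3,120,.175)
E
```

```text
[ 366.05435048 -587.50000595   30.04669441] [565.11834129 -56.73841366 965.79550553]
t 0.3 dp cm [ 4.953e+01 -2.639e+01  2.000e-02] turn [-0.     0.     0.136] pos [ 191.1 -595.   231.1] F [ 0.3  1.  -0.5]
t 0.3 dp cm [ 49.53 -26.38  11.12] turn [-0.     0.     0.136] pos [ 191.1 -595.   231.1] F [ 0.3  1.  -0.5]
```

```bash
python3 -m inch '{"hand":[1,1,1,1,1,1,1,1,1,1,1,1,1,1],"dp":[[2,-1,-6],[5,-2.6,-6],[10,-5.3,-6],[15,-8,-6],[20,-10.6,-6],[25,-13.3,-6],[30,-16,-6],[35,-18.6,-6],[40,-21.3,-6],[45,-24,-3],[48,-25.6,2],[49.5,-26.4,8],[49.5,-26.4,9.5],[49.5,-26.4,9.5]],"turn":[[0,0,0],[0,0,0],[0,0,0.136],[0,0,0.136],[0,0,0.136],[0,0,0.136],[0,0,0.136],[0,0,0.136],[0,0,0.136],[0,0,0.136],[0,0,0.136],[0,0,0.136],[0,0,0.136],[0,0,0.136]]}' 40
python3 - <<'E'
from h import *
for n in("top","side"):
    p,D=r.camera(n); cv2.imwrite(f"pics/{n}1.png",p[:,:,::-1])
go(582,-192.3,27,.175)
E
```

```text
t: 2.05
tool_pos: [581.2, -193.5, 136.8]
tool_rot: [0.0, 0.996, 0.087, -0.0]
contact_force: [0.7, 0.4, 0.3]
width: 1.003
grip_force: 0.0
t 2.15 dp cm [-0.05 -0.2  11.2 ] turn [ 0.002 -0.003 -0.002] pos [ 582.5 -194.   139. ] F [ 0.1 -0.2  0.9]
```

View pics/side1.png

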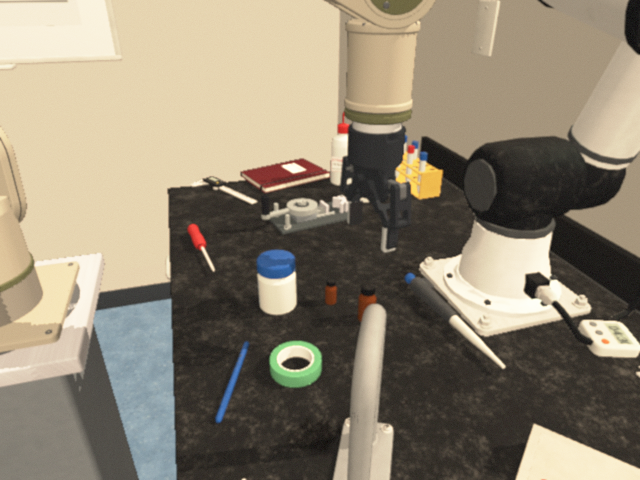

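The side view shows the open gripper above the vial: the near fingertip is at (388,248) and the vial at (367,300). I'll descend and grip.

```bash
python3 -m inch '{"hand":[1,1,1,1,1,-0.3,-0.6,-1,-1,-1,-1],"dp":[[0,-0.15,4],[0,-0.15,8],[0,-0.15,10],[0,-0.15,11],[0,-0.15,11],[0,-0.15,11],[0,-0.15,11],[0,-0.15,11],[0,-0.15,11],[0,-0.15,11],[0,-0.15,11]],"turn":[[0,0,0],[0,0,0],[0,0,0],[0,0,0],[0,0,0],[0,0,0],[0,0,0],[0,0,0],[0,0,0],[0,0,0],[0,0,0]]}' 40
python3 - <<'E'
from h import *
p,D=r.camera("side"); cv2.imwrite("pics/side2.png",cv2.resize(p[200:350,250:450,::-1],None,fx=4,fy=4))
go(582,-192.3,27,.175);print(r.state()['width'])
E
```

```text
t: 3.52
tool_pos: [581.9, -190.9, 26.8]
tool_rot: [0.0, 0.996, 0.087, 0.0]
contact_force: [-0.1, 0.4, 5.2]
width: 0.306
grip_force: 38.8
t 3.575 dp cm [-0.01  0.14 -0.02] turn [ 0.    -0.001 -0.   ] pos [ 581.9 -190.9   26.8] F [-0.1  0.9  5.5]
0.30242563253149185
```

View pics/side2.png

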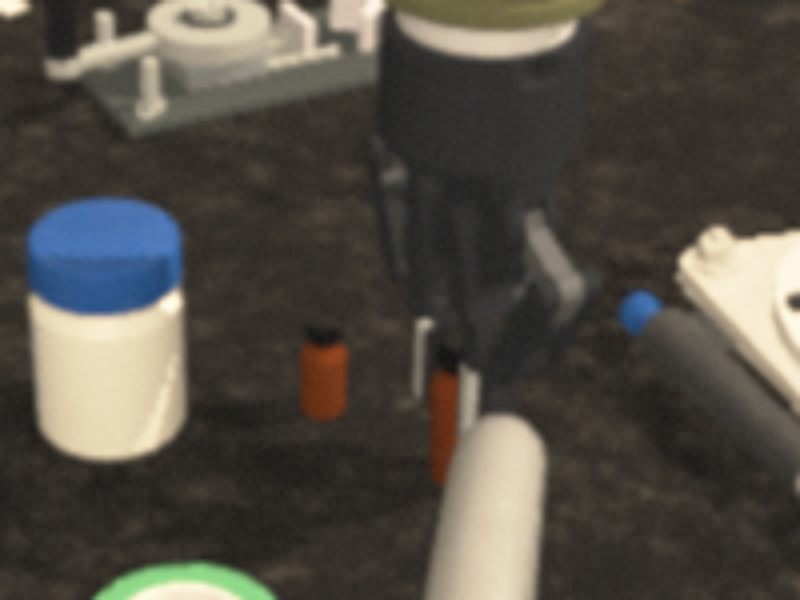

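The crop shows the big vial at crop (447,420) between the two fingers, with the small vial (325,370) untouched. Grip is 39 N at an opening of about 26 mm. Lifting and carrying to the clamp.

```bash
python3 - <<'E'
from h import *
go(654.7,200.6,100,.175)
E
python3 -m inch '{"hand":[-1,-1,-1,-1,-1],"dp":[[0,0,-1],[0,0,-4],[0,0,-8],[0,0,-11],[0,0,-11]],"turn":[[0,0,0],[0,0,0],[0,0,0],[0,0,0],[0,0,0]]}'
python3 - <<'E'
from h import *
go(654.7,200.6,100,.175)
E
```

```text
t 3.575 dp cm [ 13.99 -37.28  -7.32] turn [ 0.    -0.001 -0.   ] pos [ 581.9 -190.9   26.8] F [-0.1  0.9  5.5]
t: 4.2
tool_pos: [582.7, -191.2, 139.2]
tool_rot: [0.001, 0.996, 0.087, 0.002]
contact_force: [0.5, -0.8, -1.1]
width: 0.305
grip_force: 39.0
t 4.2 dp cm [ 13.88 -37.34   3.89] turn [ 0.002 -0.004 -0.   ] pos [ 582.7 -191.2  139.2] F [ 0.5 -0.8 -1.1]
```

```bash
python3 -m inch '{"hand":[-1,-1,-1,-1,-1,-1,-1,-1,-1,-1,-1],"dp":[[1,-3,0],[3,-8,0],[5,-13.5,0],[7,-19,0],[9,-24.5,0],[11,-30,0],[12.5,-34,0],[13.5,-36.5,0],[13.9,-37.4,2],[13.9,-37.4,4],[13.9,-37.4,4]],"turn":[[0,0,0],[0,0,0],[0,0,0],[0,0,0],[0,0,0],[0,0,0],[0,0,0],[0,0,0],[0,0,0],[0,0,0],[0,0,0]]}'
python3 - <<'E'
from h import *
for n in("top","side"):
    p,D=r.camera(n); cv2.imwrite(f"pics/{n}3.png",p[:,:,::-1])
    u0,v0=(130,120) if n=="top" else (230,130)
    cv2.imwrite(f"pics/{n}3c.png",cv2.resize(p[v0:v0+120,u0:u0+160,::-1],None,fx=5,fy=5,interpolation=cv2.INTER_CUBIC))
go(654.7,200.6,36,.175)
E
```

```text
t: 5.58
tool_pos: [651.9, 198.8, 92.8]
tool_rot: [0.001, 0.996, 0.086, -0.003]
contact_force: [-0.6, -0.5, -0.7]
width: 0.299
grip_force: 39.0
t 5.675 dp cm [ 0.15 -0.06  5.98] turn [ 0.001  0.001 -0.002] pos [653.4 199.8  95.8] F [-0.8 -0.2 -0.2]
```

View pics/side3c.png

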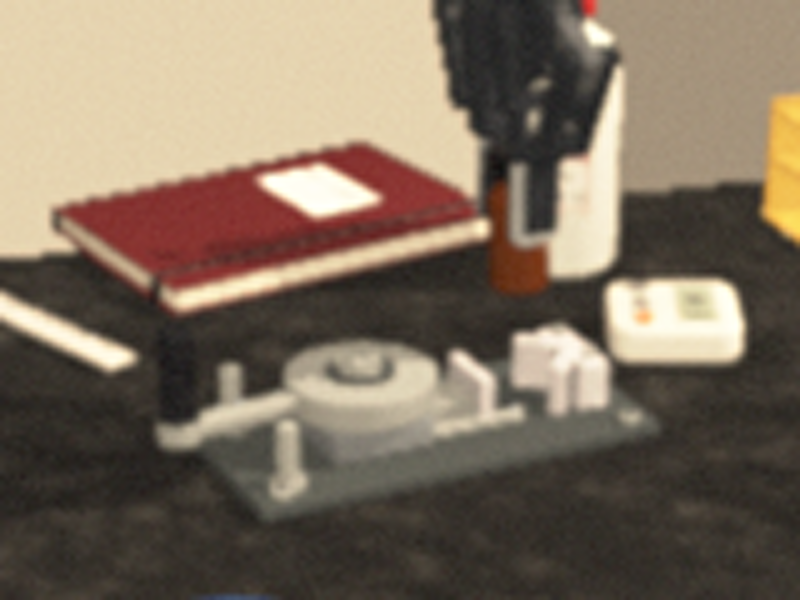

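The crop shows the vial hanging upright at (519,250), above the gap between the jaw (475,385) and the V block (560,370). Now checking the vial's axis against the gripper.

```bash
python3 - <<'E'
from h import *
np.set_printoptions(precision=1,suppress=True)
I=cv2.imread('pics/side3.png'); hsv=cv2.cvtColor(I,cv2.COLOR_BGR2HSV)
m=cv2.inRange(hsv,(3,130,50),(18,255,255)); m[:165]=0;m[:,:320]=0;m[:,345:]=0;m[192:]=0
v,u=np.nonzero(m); 
for k in range(174,189,2):
    s=u[v==k]; print(k,s.min() if len(s) else 0,s.max() if len(s) else 0,end='; ')
def ycut(u,v,y):
    p,d=ray("side",u,v); return p+d*(y-p[1])/d[1]
sel=u[(v>178)&(v<187)]; uc=(sel.min()+sel.max())/2
print("\nvial",len(u),ycut(uc,182,199.5),"bottom",v.max(),ycut(uc,v.max(),185))
p,D=r.camera("side"); C=cloud("side",D); P=C[v,u]; P=P[abs(P[:,1]-195)<25]; print(P.min(0),P.max(0),np.median(P,0))
# V block near-right etc: jaw front face top edge, vblock
go(654.7,200.6,36,.175)
E
```

```text
174 329 330; 176 329 330; 178 327 331; 180 328 338; 182 328 338; 184 328 338; 186 328 339; 188 330 337; 
vial 150 [655.5 199.5  80.5] bottom 188 [650.9 185.   72. ]
[641.1 182.9  72. ] [666.5 203.8 120.6] [646.8 188.9  86. ]
t 5.725 dp cm [ 0.1 -0.   6.1] turn [ 0. -0. -0.] pos [653.7 200.3  96.6] F [-0.1 -0.2 -0.7]
```

```bash
python3 -m inch '{"hand":[-1,-1,-1,-1,-1,-1,-1,-1],"dp":[[-0.1,0,1.5],[-0.1,0,3],[-0.1,0,4.2],[-0.1,0,5],[-0.1,0,5.5],[-0.1,0,5.8],[-0.1,0,5.9],[-0.1,0,5.9]],"turn":[[0,0,0],[0,0,0],[0,0,0],[0,0,0],[0,0,0],[0,0,0],[0,0,0],[0,0,0]]}'
python3 - <<'E'
from h import *
go(654,200.6,36,.175)
E
```

```text
t: 6.72
tool_pos: [652.5, 201.6, 37.6]
tool_rot: [-0.0, 0.996, 0.087, 0.0]
contact_force: [0.5, 0.2, -0.7]
width: 0.303
grip_force: 39.1
t 6.725 dp cm [0.13 0.12 0.16] turn [-0.    -0.001 -0.   ] pos [652.5 201.6  37.6] F [ 0.5  0.2 -0.7]
```

```bash
python3 -m inch '{"hand":[-1,-1,-1],"dp":[[0.05,0.05,0.1],[0.05,0.05,0.2],[0.05,0.05,0.2]],"turn":[[0,0,0],[0,0,0],[0,0,0]]}'
```

```text
t: 7.1
tool_pos: [653.2, 201.5, 35.4]
tool_rot: [-0.0, 0.996, 0.087, 0.001]
contact_force: [1.5, 3.0, -2.1]
width: 0.302
grip_force: 38.7
```

```bash
python3 -m inch '{"hand":[-0.2,0,0.3,0.5,0.5,0.5,0.5,0.5,0.5,0.5],"dp":[[0,0,0],[0,0,0],[0,0,0],[0,0,0],[0,0,0],[0,0,-3],[0,0,-7],[0,0,-10],[-2,0,-12],[-6,0,-12]],"turn":[[0,0,0],[0,0,0],[0,0,0],[0,0,0],[0,0,0],[0,0,0],[0,0,0],[0,0,0],[0,0,0],[0,0,0]]}'
python3 - <<'E'
from h import *
np.set_printoptions(precision=1,suppress=True)
p,D=r.camera("side"); cv2.imwrite("pics/side4c.png",cv2.resize(p[130:250,230:390,::-1],None,fx=5,fy=5,interpolation=cv2.INTER_CUBIC))
p,D=r.camera("top"); C=cloud("top",D).reshape(-1,3); 
P=C[(abs(C[:,0]-655)<25)&(abs(C[:,1]-200)<25)&(C[:,2]>62)&(C[:,2]<85)]
print(len(P),P.mean(0) if len(P) else 0)
go(487.2,165.3,105,.175)
E
```

```text
t: 8.35
tool_pos: [594.6, 191.1, 157.1]
tool_rot: [-0.001, 0.996, 0.087, 0.002]
contact_force: [0.3, 0.7, -0.4]
width: 0.752
grip_force: 0.0
2 [643.5 200.1  64. ]
t 8.45 dp cm [-10.6   0.7   5.1] turn [0. 0. 0.] pos [590.7 190.6 155.5] F [-0.6 -0.3  0. ]
```

View pics/side4c.png

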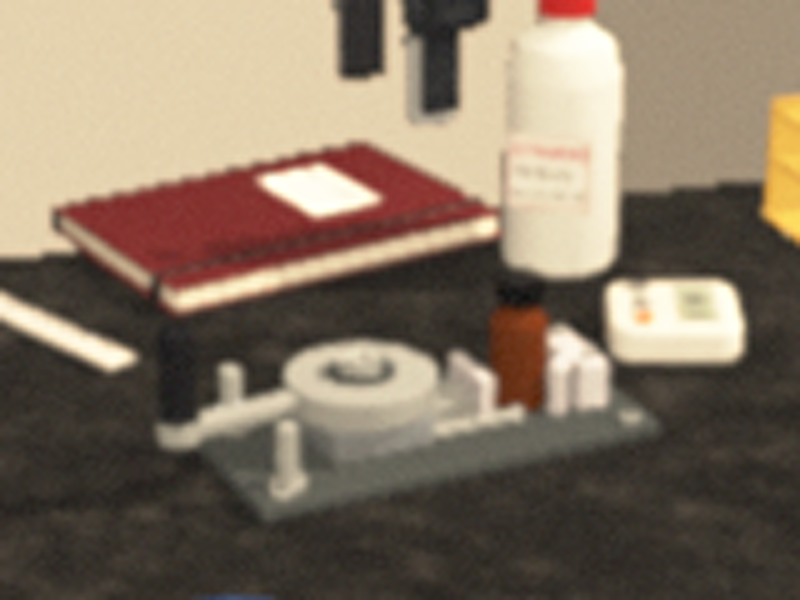

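The crop shows the vial standing upright between the jaw (470,385) and the V block (575,370), released. The lever handle is at (178,385). Next I'll cage the post loosely with the fingers and push it.

```bash
python3 -m inch '{"hand":[0.5,0.5,0.5,0.5,0.3,0,-0.3,-0.52,-0.52],"dp":[[-4,0.2,0],[-9,0.7,0],[-10.6,0.7,3],[-10.6,0.7,7],[-10.6,0.7,10],[-10.6,0.7,10.5],[-10.6,0.7,10.5],[-10.6,0.7,10.5],[-10.6,0.7,10.5]],"turn":[[0,0,0],[0,0,0],[0,0,0],[0,0,0],[0,0,0],[0,0,0],[0,0,0],[0,0,0],[0,0,0]]}'
python3 - <<'E'
from h import *
go(487.2,165.3,50,.175); print(r.state()['width'],r.state()['torque'])
A=R.from_euler('z',.175)
for a in(.06,0,-.2,-.36): print(a,A.apply([-90*np.cos(a),-90*np.sin(a),0])+[574,186.3,0])
E
```

```text
t: 9.57
tool_pos: [491.3, 165.4, 51.3]
tool_rot: [-0.0, 0.996, 0.087, 0.001]
contact_force: [0.3, -0.2, -0.5]
width: 0.238
grip_force: 0.0
t 9.575 dp cm [-0.41 -0.06  0.13] turn [ 0.    -0.002 -0.   ] pos [491.3 165.4  51.3] F [ 0.3 -0.2 -0.5]
0.23799903712257878 [ 0.02915585  0.05701762 -0.03905712]
0.06 [486.47370928 165.3441313    0.        ]
0 [485.3746115  170.63026762   0.        ]
-0.2 [484.02812354 188.54976563   0.        ]
-0.36 [485.53573744 202.85518802   0.        ]
```

```bash
python3 -m inch '{"hand":[-0.52,-0.52,-0.52,-0.52,-0.52],"dp":[[-0.3,-0.4,0],[-0.3,-0.8,0],[-0.3,-1.2,0],[-0.3,-1.6,0],[-0.3,-2.0,0]],"turn":[[0,0,0],[0,0,0],[0,0,0],[0,0,0],[0,0,0]]}'
python3 -m inch '{"hand":[-0.52,-0.52,-0.52,-0.52,-0.52],"dp":[[0.1,-0.4,0],[0.1,-0.8,0],[0.1,-1.2,0],[0.2,-1.5,0],[0.3,-1.7,0]],"turn":[[0,0,0],[0,0,0],[0,0,0],[0,0,0],[0,0,0]]}'
```

```text
t: 10.2
tool_pos: [484.1, 184.7, 50.3]
tool_rot: [0.0, 0.996, 0.087, -0.0]
contact_force: [-0.2, -2.1, 0.1]
width: 0.24
grip_force: 0.7
t: 10.82
tool_pos: [483.9, 201.2, 50.1]
tool_rot: [0.001, 0.996, 0.087, -0.001]
contact_force: [-2.7, -4.6, 2.4]
width: 0.243
grip_force: 2.2
```

```bash
python3 -m inch '{"hand":[-0.52,-0.52,-0.52,-0.52,-0.52,-0.52,-0.52],"dp":[[-0.2,1,0],[-0.35,2,0],[-0.4,3,0],[-0.35,4,0],[-0.2,5,0],[0,6,0],[0.1,6.4,0]],"turn":[[0,0,0],[0,0,0],[0,0,0],[0,0,0],[0,0,0],[0,0,0],[0,0,0]]}'
python3 -m inch '{"hand":[-0.52,-0.52,-0.52,-0.52,-0.52,-0.52,-0.52,-0.52],"dp":[[-0.1,-1,0],[-0.3,-2,0],[-0.4,-3,0],[-0.4,-4,0],[-0.3,-5,0],[-0.1,-5.9,0],[0,-6.4,0],[0.1,-6.7,0]],"turn":[[0,0,0],[0,0,0],[0,0,0],[0,0,0],[0,0,0],[0,0,0],[0,0,0],[0,0,0]]}'
python3 - <<'E'
from h import *
p,D=r.camera("side"); cv2.imwrite("pics/side5c.png",cv2.resize(p[150:240,250:370,::-1],None,fx=6,fy=6,interpolation=cv2.INTER_CUBIC))
E
```

```text
t: 11.7
tool_pos: [496.8, 137.8, 50.3]
tool_rot: [0.0, 0.996, 0.087, 0.0]
contact_force: [-0.9, 0.4, -0.5]
width: 0.243
grip_force: 0.0
t: 12.7
tool_pos: [484.6, 205.0, 49.8]
tool_rot: [0.001, 0.996, 0.088, -0.001]
contact_force: [-2.8, -6.1, -0.1]
width: 0.241
grip_force: 2.2
```

View pics/side5c.png

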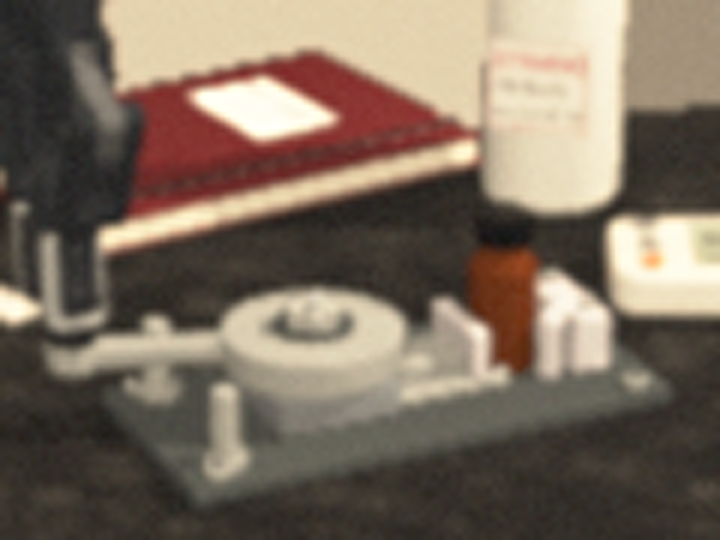

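The crop shows the lever near its left stop (150,340), the cage holding the post, and the jaw (465,335) now close to the vial (505,310). From here I'll stroke in monitored pieces.

```bash
python3 -m inch '{"hand":[-0.52,-0.52,-0.52,-0.52,-0.52,-0.52,-0.52],"dp":[[-0.2,1,0],[-0.35,2,0],[-0.4,3,0],[-0.4,4,0],[-0.25,5,0],[0,6.2,0],[0.1,6.8,0]],"turn":[[0,0,0],[0,0,0],[0,0,0],[0,0,0],[0,0,0],[0,0,0],[0,0,0]]}'
python3 -m inch '{"hand":[-0.52,-0.52,-0.52,-0.52,-0.52,-0.52],"dp":[[-0.1,-0.8,0],[-0.3,-1.6,0],[-0.35,-2.3,0],[-0.4,-2.9,0],[-0.4,-3.4,0],[-0.4,-3.6,0]],"turn":[[0,0,0],[0,0,0],[0,0,0],[0,0,0],[0,0,0],[0,0,0]]}'
python3 -m inch '{"hand":[-0.52,-0.52,-0.52],"dp":[[0,-0.4,0],[0,-0.7,0],[0.05,-0.9,0]],"turn":[[0,0,0],[0,0,0],[0,0,0]]}'
```

```text
t: 13.62
tool_pos: [499.1, 137.1, 50.3]
tool_rot: [0.0, 0.996, 0.087, 0.0]
contact_force: [0.8, 1.2, 0.5]
width: 0.24
grip_force: 0.3
t: 14.38
tool_pos: [486.7, 172.9, 49.7]
tool_rot: [0.001, 0.996, 0.088, -0.001]
contact_force: [-4.3, -5.5, 1.3]
width: 0.242
grip_force: 2.8
t: 14.75
tool_pos: [485.6, 181.7, 49.6]
tool_rot: [0.001, 0.996, 0.088, -0.001]
contact_force: [-3.6, -4.7, 0.2]
width: 0.241
grip_force: 2.5
```

```bash
cat > f.py <<'E'
from h import *
F=[];P=[]
for _ in range(1): s=r.state(); F.append(s['contact_force']);P.append(s['tool_pos'])
F=np.mean(F,0);p=np.mean(P,0)
c=R.from_euler('z',-.175); pc=c.apply(p-[574,186.3,0]); Fc=c.apply(F)
a=-np.arcsin((pc[1]-2.5)/90); t=np.array([np.sin(-a),np.cos(a),0])
print('a',round(a,3),'clamp',np.round(pc,1),'push',round(-Fc@t,1),'Fc',np.round(Fc,1),'t',s['t'])
E
python3 f.py
python3 -m inch '{"hand":[-0.52,-0.52,-0.52],"dp":[[0,-0.2,0],[0.05,-0.4,0],[0.05,-0.5,0]],"turn":[[0,0,0],[0,0,0],[0,0,0]]}' >/dev/null; python3 f.py
python3 -m inch '{"hand":[-0.52,-0.52,-0.52],"dp":[[0,-0.2,0],[0.05,-0.4,0],[0.1,-0.5,0]],"turn":[[0,0,0],[0,0,0],[0,0,0]]}' >/dev/null; python3 f.py
```

```text
a -0.093 clamp [-87.8  10.9  49.6] push 4.4 Fc [-4.4 -4.   0.2] t 14.75
a -0.149 clamp [-87.2  15.9  49.6] push 4.9 Fc [-4.1 -4.3  1.3] t 15.125
a -0.206 clamp [-86.2  20.9  49.6] push 5.5 Fc [-3.5 -4.9  0.5] t 15.5
```

```bash

python3 -m inch '{"hand":[-0.52,-0.52,-0.52],"dp":[[0,-0.2,0],[0.05,-0.4,0],[0.1,-0.5,0]],"turn":[[0,0,0],[0,0,0],[0,0,0]]}' >/dev/null; python3 f.py
python3 -m inch '{"hand":[-0.52,-0.52,-0.52],"dp":[[0.05,-0.2,0],[0.1,-0.4,0],[0.15,-0.5,0]],"turn":[[0,0,0],[0,0,0],[0,0,0]]}' >/dev/null; python3 f.py
```

```text
a -0.264 clamp [-85.2  26.   49.7] push 4.6 Fc [-4.4 -3.6  0.8] t 15.875
a -0.322 clamp [-83.7  31.   49.7] push 5.1 Fc [-4.1 -4.1  0.4] t 16.25
```

```bash

python3 -m inch '{"hand":[-0.52,-0.52],"dp":[[0,-0.2,0],[0.05,-0.35,0]],"turn":[[0,0,0],[0,0,0]]}' >/dev/null; python3 f.py
python3 -m inch '{"hand":[-0.52,-0.52,-0.52,-0.52,-0.52,-0.52,-0.52],"dp":[[-0.3,1,0],[-0.5,2,0],[-0.6,3,0],[-0.6,4,0],[-0.5,5,0],[-0.3,6.2,0],[-0.2,6.9,0]],"turn":[[0,0,0],[0,0,0],[0,0,0],[0,0,0],[0,0,0],[0,0,0],[0,0,0]]}'>/dev/null; python3 f.py
python3 -m inch '{"hand":[-0.52,-0.52,-0.52,-0.52],"dp":[[-0.1,-0.6,0],[-0.2,-1.2,0],[-0.3,-1.7,0],[-0.35,-2.1,0]],"turn":[[0,0,0],[0,0,0],[0,0,0],[0,0,0]]}'>/dev/null; python3 f.py
```

```text
a -0.361 clamp [-82.8  34.3  49.7] push 5.8 Fc [-3.2 -4.9 -1.5] t 16.5
a 0.441 clamp [-83.3 -35.9  50.4] push -0.8 Fc [ 0.3  1.1 -0.7] t 17.375
a 0.188 clamp [-88.4 -14.3  50. ] push 6.2 Fc [-4.6 -7.2  2.1] t 17.875
```

```bash

python3 -m inch '{"hand":[-0.52,-0.52,-0.52],"dp":[[0,-0.2,0],[-0.1,-0.35,0],[-0.1,-0.4,0]],"turn":[[0,0,0],[0,0,0],[0,0,0]]}' >/dev/null; python3 f.py
python3 -m inch '{"hand":[-0.52,-0.52,-0.52],"dp":[[0,-0.2,0],[0,-0.35,0],[0,-0.4,0]],"turn":[[0,0,0],[0,0,0],[0,0,0]]}' >/dev/null; python3 f.py
```

```text
a 0.145 clamp [-89.1 -10.5  49.9] push 7.0 Fc [-1.9 -7.3  1.3] t 18.25
a 0.104 clamp [-89.8  -6.8  49.8] push 7.1 Fc [-5.5 -7.8  3.7] t 18.625
```

```bash

python3 -m inch '{"hand":[-0.52,-0.52],"dp":[[0,-0.2,0],[0,-0.25,0]],"turn":[[0,0,0],[0,0,0]]}' >/dev/null; python3 f.py
python3 -m inch '{"hand":[-0.52],"dp":[[0,0,0]],"turn":[[0,0,0]]}' >/dev/null; python3 f.py
```

```text
a 0.077 clamp [-89.9  -4.4  49.7] push 7.7 Fc [-6.3 -8.3  3.5] t 18.875
a 0.077 clamp [-89.9  -4.4  49.7] push 7.0 Fc [-5.9 -7.5  3.6] t 19.0
```

```bash

python3 -m inch '{"hand":[-0.52,-0.52],"dp":[[0,-0.2,0],[0,-0.3,0]],"turn":[[0,0,0],[0,0,0]]}' >/dev/null; python3 f.py
python3 -m inch '{"hand":[-0.52],"dp":[[0,0,0]],"turn":[[0,0,0]]}' >/dev/null; python3 f.py
```

```text
a 0.045 clamp [-90.1  -1.5  49.6] push 8.1 Fc [-6.9 -8.4  3.4] t 19.25
a 0.044 clamp [-90.   -1.4  49.6] push 6.7 Fc [-5.9 -7.   2.2] t 19.375
```

```bash

python3 -m inch '{"hand":[-0.52,-0.52],"dp":[[0,-0.2,0],[0,-0.35,0]],"turn":[[0,0,0],[0,0,0]]}' >/dev/null; python3 f.py
python3 -m inch '{"hand":[-0.52],"dp":[[0,-0.1,0]],"turn":[[0,0,0]]}' >/dev/null; python3 f.py
```

```text
a 0.008 clamp [-90.2   1.8  49.5] push 7.8 Fc [-6.7 -7.9  3.1] t 19.625
a -0.003 clamp [-90.2   2.8  49.5] push 9.1 Fc [-6.3 -9.1  2.8] t 19.75
```

The lever has stiffened to about 9 N, so I'll stop here, back off, open and lift clear.

```bash

python3 -m inch '{"hand":[-0.52,-0.4,-0.1,0.2,0.2,0.2,0.2,0.2,0.2],"dp":[[0,0.25,0],[0,0.25,0],[0,0.25,0],[0,0.25,0],[0,0.25,-2],[0,0.25,-6],[0,0.25,-10],[-2,0.25,-12],[-4,0.25,-12]],"turn":[[0,0,0],[0,0,0],[0,0,0],[0,0,0],[0,0,0],[0,0,0],[0,0,0],[0,0,0],[0,0,0]]}' 
python3 - <<'E'
from h import *
p,D=r.camera("side"); cv2.imwrite("pics/side6c.png",cv2.resize(p[150:240,250:370,::-1],None,fx=6,fy=6,interpolation=cv2.INTER_CUBIC))
E
```

```text
t: 20.88
tool_pos: [447.9, 166.8, 172.2]
tool_rot: [-0.0, 0.996, 0.088, 0.002]
contact_force: [-0.1, 0.3, -0.5]
width: 0.599
grip_force: 0.0
```

View pics/side6c.png

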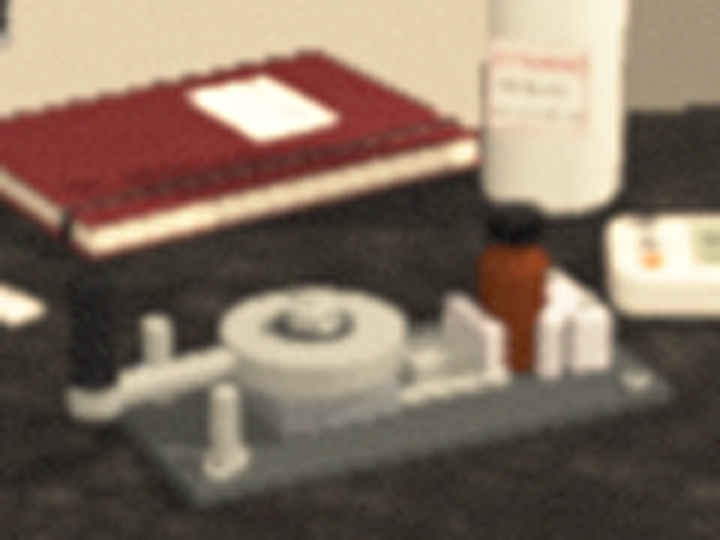

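The crop shows the vial upright in the V (515,300), with the jaw (475,335) pressed against it and the gripper clear of the scene.

```bash
python3 -c "
from rig import r
print(r.close_job())"
```

```text
the job is handed in; nothing more can be done
None
```

The amber vial stands upright in the clamp, held in the V by the jaw; I stopped when the lever stiffened at about 9 N (roughly 40 N on the vial, estimated from the push), the robot is clear, and the job is handed in, with no verdict reported back.

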